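# Close down the lacquer decorator's bench

### The arm

A 6-joint arm with a two-finger parallel gripper is mounted at the origin on the work surface. World frame = base frame: x ahead of the robot, y to its left, z up, the work surface at z = 0. Lengths are in m, angles in rad, forces in N, time in s.
With the tool pointing down it reaches from about 0.3 to 0.95 m from the base axis. Payload 3.1 kg.
Tool frame: the origin (TCP) lies midway between the tips of the shut fingers; the grasp point (between the pads) lies 19 mm behind it; z points along the fingers, y is the line along which they close (so a half turn about z gives the same grasp; the last joint's range is limited). The gripper opens to 85 mm and grips with 20 to 120 N. Pads are 22 mm wide; open, the fingers measure 114 mm over their backs; the gripper's body (76 mm by 85 mm) begins 54 mm behind the grasp point. The pads swing forward as they close: fully open they stand 13 mm farther back than shut.
Start: joints at [1.175, 0.308, 1.634, -0, 1.2, -0.07], TCP at [0.2, 0.592, 0.231] pointing down, gripper open.
Joint ranges: [-3.06, 3.06], [-0.79, 1.96], [0.05, 2.63], [-1.19, 4.34], [0.05, 2.64], [-2.94, 2.94]. Speed limits (rad/s): [2.79, 2.79, 3.14, 3.14, 3.14, 3.14].

### API

Orientations are given as a unit quaternion [x, y, z, w].
In Python, from workcell import manip gives the robot as it stands.
- The arm moves only by the shell command python3 -m jog 'ROWS' [FORCE]. ROWS is text: rows parted by semicolons, each of 5 numbers parted by spaces: the shift along the tool's x, y, z as a fraction of full scale, then the turn about the tool's z as a fraction of full scale, then the opening, from 0 (shut) to 1 (fully open). A call has exactly 10 rows; each row shifts and turns the commanded pose from where the row before left it, along the tool's axes as they then stand; what a row does not reach is not made up. Full scale, the value 1, is 20 mm for a shift and 0.1 rad for a turn. A row lasts 1/12 s, in which the tool goes at most 41.7 mm and 7.16 degrees, less where a joint would pass 70% of its speed; a pose out of reach is approached as far as the arm can. A call with a number of a shift or a turn outside -1 to 1 is refused whole. A call with a gripper value outside its range is refused whole. The fingers move at their own pace and stop on an object; FORCE is the grip in N (left out, the last holds). Time passes only in rows, so rows that do not move let the fingers close, or fill a call up. It gives the time, the measured TCP pose, the force, the opening and the grip force at its end, in the units of the state.
- manip.observe(): the state, without advancing time (a new reading comes with each control period).
- manip.get_image(name): name is "scene" or "top" or "wrist"; returns a dict with "frame" (384x512x3 uint8, red, green, blue), "fov_y" (degrees; the focal length in pixels is half the picture's height over the tangent of half this angle, whatever the lens; pixels are square), "cx", "cy" (the principal point, pixels), "R" (3x3) and "t" (3): a world point X has camera coordinates R X + t; the wrist camera has in their place "T_tool_cam" (4x4, takes a point from camera to tool coordinates, whose origin is the TCP and whose axes are the flange's). Camera axes: x right, y down, z forward; pixel columns grow to the right and rows downward; lengths in m; the calibration is good to about 2 mm. The wrist camera is an equidistant fisheye: a pixel r from the principal point sees the ray r / f radians off the axis. A picture is of the moment at which its call begins: read the wrist's pose just before it. There is no depth.
- manip.close_job(): hands the job in; it is judged then, once.
Trained networks look in the newest picture that a camera, given by its name, has taken for a name from the list of things; names that differ only in an ending like _2 or _b are one class to them, and where a whole thing is asked for, a point or a joint stands for the part that bears it (a point fixed in the world has none). Each returns a list of dicts, best first, with "score" (0 to 1); they miss things now and then, are a little off and sometimes report something else, mostly with a low value. They report only what shows in the picture. A call takes as long as a camera call. They do not tell look-alikes from the thing itself.
- manip.spot_in(target, camera): "rect" ([left, top, right, bottom] in pixels, round what is visible of it).
- manip.trace(target, camera): "pixels" (384x512 bool, what is visible of it) and "rect" ([left, top, right, bottom] in pixels, round what is visible of it).
- manip.tip_of(target, camera): "centre" ([column, row] in pixels: a listed point, or the origin of a listed thing).
The state is a dict: "clock": time; "joint_pos": joint angles; "qd": joint speeds; "joint_efforts": joint torques, N m; "eef_pos": TCP position; "ee_rot": TCP orientation; "force": force on the tool from outside, world axes, zero at the start; "ft_torque": the same for the moment, N m; "finger_gap": finger opening in m; "grasp_force": force on a finger pad.
Only numpy, scipy, OpenCV 4.12 (cv2) and the standard library are available. Lean on these libraries where they do the work, as an engineer would, in place of code of your own. Each camera call takes 0.05 s, during which the arm holds its last target. There are 200 camera calls.

### The job

First put each lid on the cup it fits, so that it sits fully down and level on the rim (rolling on the felt raises dust). Then roll every vial lying on the felt tray up to the brass line by pushing its side, without squeezing the glass or lifting it off the felt, so that it comes to rest lying along the line with its middle on the line, not short of it and not run past it. Leave the rest of the bench as it is.

Things in the scene. Friction and masses are not known exactly. Their poses are not given: they have to be found in the camera images.
- tray: fixed tray on the bench, 250 mm (its x) by 350 mm (its y), lined with grey felt; origin at the centre of its underside; felt surface 6 mm above the origin, wooden rim 6 mm wide that stands 6 mm above the felt; z up. The tray may stand a little turned on the bench
- line (a point): middle of the brass line inlaid in the felt, at felt height, 75 mm from the tray's centre along the tray's +x (the side away from the robot); same axes as the tray: the line runs along y, 5 mm wide, over the tray's whole width
- vial_red: closed glass vial of red pigment, flush black cap: a plain cylinder 40 mm across, 56 mm long, 80 g, on the felt on the robot's side of the line; origin at its centre, 20 mm above the felt; own x is the cylinder's axis (the others turn as it rolls). Rolls easily along its own heading; pushing one end hardly turns it, loosely set jaws round it do. May be absent
- vial_blue: closed glass vial of blue pigment, flush white cap: a plain cylinder 40 mm across, 56 mm long, 80 g, on the felt on the robot's side of the line; origin at its centre, 20 mm above the felt; own x is the cylinder's axis (the others turn as it rolls). Rolls easily along its own heading; pushing one end hardly turns it, loosely set jaws round it do. May be absent
- vial_yellow: closed glass vial of yellow pigment, flush black cap: a plain cylinder 40 mm across, 56 mm long, 80 g, on the felt on the robot's side of the line; origin at its centre, 20 mm above the felt; own x is the cylinder's axis (the others turn as it rolls). Rolls easily along its own heading; pushing one end hardly turns it, loosely set jaws round it do. May be absent
- vial_green: closed glass vial of green pigment, flush white cap: a plain cylinder 40 mm across, 56 mm long, 80 g, on the felt on the robot's side of the line; origin at its centre, 20 mm above the felt; own x is the cylinder's axis (the others turn as it rolls). Rolls easily along its own heading; pushing one end hardly turns it, loosely set jaws round it do. May be absent
- lid_large_knob (a point): pale wooden lid for the large cup, 80 g: a disc 84 mm across and 6 mm thick, with a plug 60 mm across and 6 mm deep under it and an upright round knob 18 mm across and 30 mm tall in the middle of its top. This point is the middle of the knob, 15 mm above the disc's top face, 27 mm above the plug's underside; z is the lid's upward axis. It starts lying on the bench, plug down, knob up
- lid_large_seat (a point): centre of the underside of the large lid's disc (the face that rests on the rim), 21 mm below the middle of its knob; z is the lid's upward axis
- lid_small_knob (a point): orange plastic lid for the small cup, 80 g: a disc 68 mm across and 6 mm thick, with a plug 45 mm across and 6 mm deep under it and an upright round knob 18 mm across and 30 mm tall in the middle of its top. This point is the middle of the knob, 15 mm above the disc's top face, 27 mm above the plug's underside; z is the lid's upward axis. It starts lying on the bench, plug down, knob up
- lid_small_seat (a point): centre of the underside of the small lid's disc (the face that rests on the rim), 21 mm below the middle of its knob; z is the lid's upward axis
- cup_large_rim (a point): dark wooden cup, 280 g, loose, 55 mm tall, 76 mm across at the rim, wall 4 mm; this point is the centre of its open mouth at rim height, z up
- cup_small_rim (a point): white ceramic cup, 220 g, loose, 48 mm tall, 60 mm across at the rim, wall 4 mm; this point is the centre of its open mouth at rim height, z up
- binder_jar: small amber jar, 32 mm across, 50 mm tall, standing among the cups and lids; origin at its underside; to be left alone
- glue_bottle: white glue bottle with a green tip, 44 mm across, 160 mm tall, beyond the tray; origin at its underside; to be left alone
- mineral: reddish lump of mineral, 80 mm across, 52 mm tall, beyond the tray; origin at its underside; to be left alone
- brush: brush lying on the robot's side of the cups; origin in the middle of its underside; to be left alone
- spatula: spatula lying to the right of the tray; origin in the middle of its underside; to be left alone
- clay_cup: empty terracotta cup, 68 mm across, 50 mm tall, at the far side; origin at its underside; to be left alone (it has no lid)
Things that resemble listed ones, but are neither listed nor needed, are in the scene too. Of the things that look like the part that bears lid_small_knob, take the one that is farthest to the robot's left at the start.

How it is judged:
By the outcome, as a careful person would: the job done as asked, in the order asked, and still so for the second after the job is handed in, with the robot touching nothing.
Of vial_red, vial_blue, vial_yellow, vial_green only 3 to 4 are there at a start; the rules pass over those that are not, and their reading is None.
At some moment in a run one of lid_large, lid_small may be knocked a few centimetres aside while the robot is not near it.
Once in a run the grip may slacken for a moment while it holds something.
It also fails if it takes over 210 s, if anything falls off the work surface, if the arm or the gripper's body presses on something with over 40 N, if the wrist force passes 120 N, or if a joint passes its speed limit or range.

## Working session

There is one attempt and no reset: what is moved stays moved. The work goes in short steps, Python scripts to look and compute and a shell command to move; the robot and the scene stay as the last step left them, time stands still between calls to the robot, and variables do not carry over. Pictures are saved under pics/ and viewed, at most 16 in all, crops included, and the job is handed in when it is done.

```bash
ls; mkdir -p pics; cat > h.py <<'E'
import numpy as np, cv2
from scipy.spatial.transform import Rotation as Ro
from workcell import manip
def img(n,save=None):
    s=manip.observe(); im=manip.get_image(n); im['s']=s
    if save: cv2.imwrite('pics/'+save,cv2.cvtColor(im['frame'],cv2.COLOR_RGB2BGR))
    return im
def ray(im,px):
    f=192/np.tan(np.radians(im['fov_y'])/2); d=np.array([px[0]-im['cx'],px[1]-im['cy']])
    if 'R' in im:
        R=np.array(im['R']);t=np.array(im['t']); v=R.T@np.array([d[0]/f,d[1]/f,1]); o=-R.T@t
    else:
        r=np.hypot(*d); th=r/f; v=np.array([*(d/max(r,1e-9)*np.sin(th)),np.cos(th)])
        T=np.array(im['T_tool_cam']); Rt=Ro.from_quat(im['s']['ee_rot']).as_matrix()
        v=Rt@T[:3,:3]@v; o=Rt@T[:3,3]+np.array(im['s']['eef_pos'])
    return o,v
def at(im,px,z):
    o,v=ray(im,px); return o+v*(z-o[2])/v[2]
def proj(im,X):
    f=192/np.tan(np.radians(im['fov_y'])/2)
    if 'R' in im:
        c=np.array(im['R'])@X+im['t']; return np.array([im['cx']+f*c[0]/c[2],im['cy']+f*c[1]/c[2]])
    T=np.array(im['T_tool_cam']); Rt=Ro.from_quat(im['s']['ee_rot']).as_matrix()
    c=T[:3,:3].T@(Rt.T@(np.array(X)-im['s']['eef_pos'])-T[:3,3]); th=np.arctan2(np.hypot(c[0],c[1]),c[2]); u=c[:2]/max(np.hypot(c[0],c[1]),1e-9)
    return np.array([im['cx'],im['cy']])+f*th*u
E
cat > a.py <<'E'
from h import *
np.set_printoptions(precision=4,suppress=True)
s=manip.observe(); print(s)
Z={'tray':0,'line':.006,'vial_red':.026,'vial_blue':.026,'vial_yellow':.026,'vial_green':.026,'lid_large_knob':.027,'lid_small_knob':.027,'cup_large_rim':.055,'cup_small_rim':.048,'binder_jar':0,'glue_bottle':0,'mineral':0,'clay_cup':0,'brush':0,'spatula':0}
for c in ['top','scene']:
    im=img(c,c+'0.png'); print(c,im['fov_y'],ray(im,(256,192)))
    for n,z in Z.items():
        for d in manip.tip_of(n,c)[:4]:
            if d['score']>.2: print(n,round(d['score'],2),np.round(d['centre'],1),at(im,d['centre'],z)[:2])
E
python3 a.py; python3 -c "
import cv2;[cv2.imwrite('pics/%s0b.png'%c,cv2.resize(cv2.imread('pics/%s0.png'%c),(800,600),interpolation=2)) for c in ('top','scene')]"
```

```text
pics
{'clock': 0.0, 'joint_pos': array([ 1.1753,  0.309 ,  1.6352,  0.    ,  1.1997, -0.0697]), 'qd': array([ 0.0001,  0.0014, -0.0006, -0.    , -0.0006,  0.0007]), 'joint_efforts': array([  0.0013, -41.5253, -27.667 ,   0.0001,   0.0103,   0.    ]), 'eef_pos': array([0.1997, 0.5913, 0.23  ]), 'ee_rot': array([ 0.1622,  0.9868, -0.0011, -0.0003]), 'force': array([0.885 , 0.8057, 0.3551]), 'ft_torque': array([ 0.0265,  0.0152, -0.0002]), 'grasp_force': 0.0, 'finger_gap': 0.08525225780868712}
top 46.876423640865205 (array([ 0.4242, -0.0261,  1.1457]), array([ 0.1444, -0.022 , -0.9894]))
tray 0.72 [262.2 225.6] [ 0.5034 -0.0656]
tray 0.42 [301.3 138.5] [ 0.7331 -0.1759]
line 0.68 [262.7 194.6] [ 0.5833 -0.0688]
vial_red 0.89 [252.7 261.1] [ 0.4137 -0.0387]
vial_red 0.56 [214.3 236.1] [0.4778 0.0564]
vial_blue 0.57 [214.8 236.3] [0.4773 0.0552]
vial_blue 0.57 [101.9 249.3] [0.451  0.3373]
vial_yellow 0.59 [216.1 139.2] [0.7286 0.0495]
vial_green 0.62 [319.3 247.4] [ 0.4439 -0.2065]
lid_large_knob 0.97 [105.8 194.3] [0.5895 0.3313]
lid_small_knob 0.72 [214.4  89.7] [0.8634 0.0526]
lid_sma
[... 1052 characters left out ...]
.7868 -0.0705]
lid_small_knob 0.56 [324.3 223.3] [0.5843 0.1837]
cup_large_rim 0.92 [377.2 195.6] [0.4547 0.3306]
cup_large_rim 0.22 [324.8 225.8] [0.6292 0.1836]
cup_small_rim 0.69 [326.4 196.8] [0.4843 0.1828]
cup_small_rim 0.53 [381.8 233.3] [0.619  0.3333]
binder_jar 0.64 [353.  218.9] [0.5117 0.2684]
glue_bottle 0.64 [187.2 248.9] [ 0.7375 -0.1676]
mineral 0.58 [268.6 263.9] [0.7454 0.0532]
mineral 0.29 [240.2 202.6] [ 0.5061 -0.0762]
clay_cup 0.57 [324.8 263.5] [0.7134 0.1943]
clay_cup 0.29 [322.3 226.7] [0.5675 0.1807]
brush 0.73 [338.1 181.4] [0.3159 0.2215]
brush 0.59 [189.2 248.8] [ 0.736  -0.1625]
brush 0.3 [324.8 222.2] [0.5454 0.1869]
spatula 0.87 [134.7 186.5] [ 0.4958 -0.4331]
```

View pics/top0b.png

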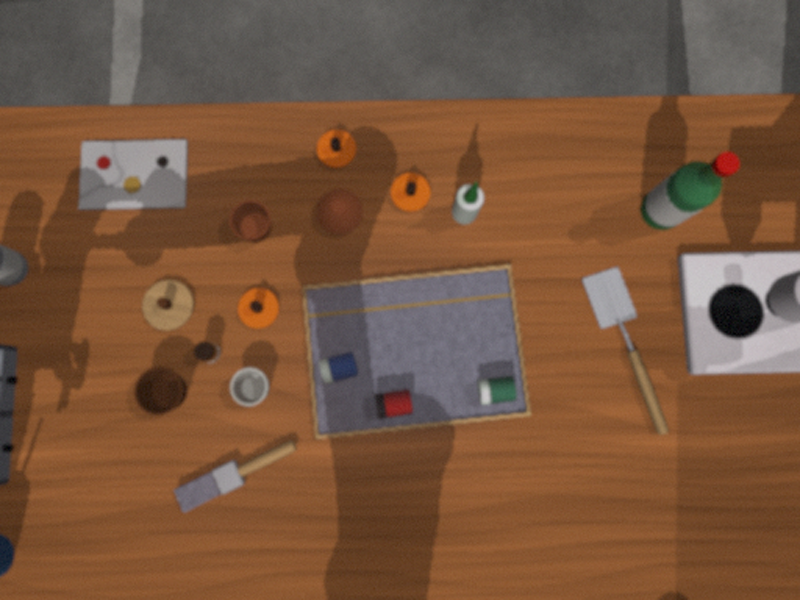

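View pics/scene0b.png

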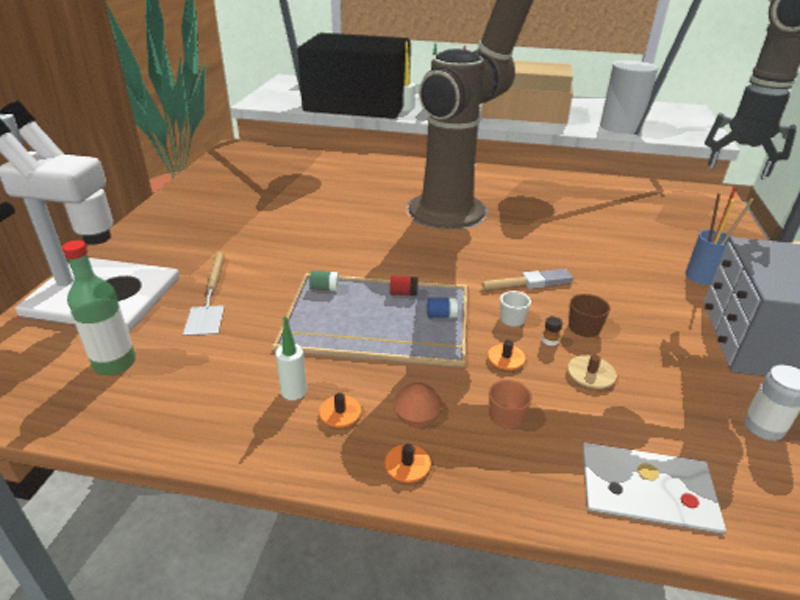

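Candidates for the small lid, in 512‑wide top pixels: orange lids at (165,197), (214,90) and (262,122). The one farthest left is (165,197), near world (0.58, 0.18). The glue bottle, jar and clay cup are not lids. Vials present are blue (216,235), red (253,258) and green (318,250); yellow is absent. The line runs from (197,202) to (328,190). I'll go above the lids for a close look.

```bash
python3 -m jog '0 -1 0 -1 1;0 -1 0 -1 1;0 -1 0 -1 1;0 -1 0 -0.26 1;-1 -0.5 0 0 0.6;-1 -0.5 0 0 0.6;-1 -0.5 0 0 0.6;-1 -0.5 0 0 0.6;-1 -0.5 0 0 0.6;-1 -0.5 0 0 0.6'
python3 -m jog '-1 -0.8 0 0 0.6;-1 -0.8 0 0 0.6;-1 -0.8 0 0 0.6;-1 -0.8 0 0 0.6;-1 -0.8 0 0 0.6;-1 -0.8 0 0 0.6;-1 -0.8 0 0 0.6;-1 -0.8 0 0 0.6;-1 0 0 0 0.6;-1 0 0 0 0.6'
cat > w.py <<'E'
from h import *
import sys
np.set_printoptions(precision=4,suppress=True)
im=img('wrist',sys.argv[1]); s=im['s']; print(s['clock'],s['eef_pos'],Ro.from_quat(s['ee_rot']).as_matrix()[:2,:2].ravel())
Z={'lid_large_knob':.027,'lid_small_knob':.027,'cup_large_rim':.055,'cup_small_rim':.048,'binder_jar':0}
for n in sys.argv[2:] or Z:
    for d in manip.tip_of(n,'wrist')[:3]:
        if d['score']>.3: print(n,round(d['score'],2),np.round(d['centre'],1),at(im,d['centre'],Z[n])[:2])
    for d in manip.trace(n,'wrist')[:3]:
        if d['score']>.3: print('  mask',n,round(d['score'],2),np.round(d['rect']))
E
python3 w.py w1.png
```

```text
clock: 2.53
eef_pos: [0.3071, 0.4534, 0.2315]
ee_rot: [-0.0, 1.0, 0.0, 0.0]
force: [-0.4, 0.3, -0.2]
finger_gap: 0.0507
grasp_force: 0.0
clock: 3.37
eef_pos: [0.5073, 0.3248, 0.2314]
ee_rot: [0.001, 1.0, -0.0, 0.0]
force: [0.5, 0.0, -0.3]
finger_gap: 0.0513
grasp_force: 0.0
3.3667 [0.5073 0.3248 0.2314] [-1.      0.0014  0.0014  1.    ]
lid_large_knob 0.62 [272.1 228.7] [0.5961 0.336 ]
  mask lid_large_knob 0.58 [240. 193. 304. 248.]
lid_small_knob 0.96 [ 54.8 307.7] [ 0.7819 -0.0788]
lid_small_knob 0.75 [158.  220.8] [0.5865 0.1832]
  mask lid_small_knob 0.97 [141. 192. 186. 235.]
  mask lid_small_knob 0.62 [ 46. 291.  78. 315.]
cup_large_rim 0.64 [269.3 119. ] [0.4537 0.3315]
cup_large_rim 0.6 [163.7 212.5] [0.5623 0.2039]
  mask cup_large_rim 0.97 [233.  81. 305. 155.]
cup_small_rim 0.93 [146.1 123.5] [0.4549 0.1899]
  mask cup_small_rim 0.86 [124.  98. 179. 148.]
binder_jar 0.8 [216.6 160.8] [0.512 0.264]
  mask binder_jar 0.96 [200. 150. 230. 184.]
  mask binder_jar 0.47 [  2.  67. 124. 239.]
  mask binder_jar 0.43 [ 84. 276. 118. 313.]
```

View crop.

```bash
python3 -c "
import cv2;i=cv2.imread('pics/w1.png')[70:270,30:320];cv2.imwrite('pics/w1c.png',cv2.resize(i,(754,520),interpolation=2))"
```

```text
(no output)
```

View pics/w1c.png

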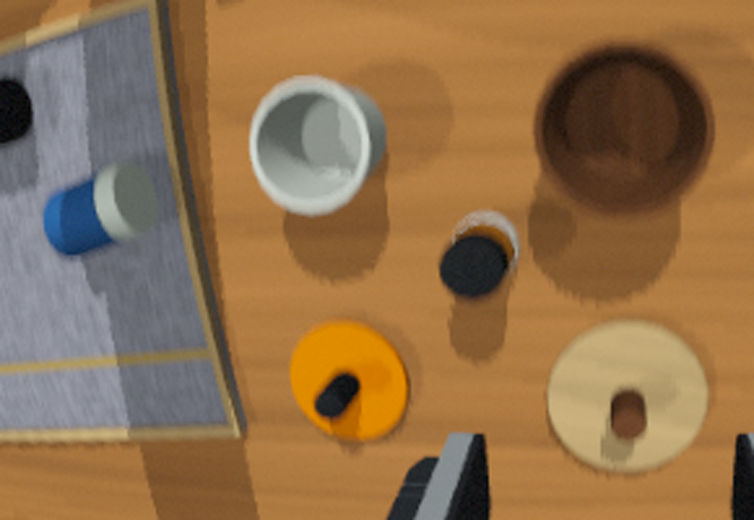

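Close crop: the orange leftmost lid's knob is at (160,223), the pale lid's knob at (271,229), the small cup's mouth at (149,126), the large cup's at (269,119) and the jar at (213,172). The choice holds. Going above the pale lid.

```bash
python3 -m jog '-0.45 0.05 0.5 0 0.6;-0.45 0.05 0.5 0 0.6;-0.45 0.05 0.5 0 0.6;-0.45 0.05 0.5 0 0.6;-0.45 0.05 0.5 0 0.6;-0.45 0.05 0.5 0 0.6;-0.45 0.05 0.5 0 0.6;-0.45 0.05 0.5 0 0.6;-0.45 0.05 0.5 0 0.6;-0.3 0.05 0.5 0 0.6'
cat > c.py <<'E'
# fit circle (world) to a disc/rim outline: mask contour -> plane z
from h import *
import sys
from scipy.optimize import least_squares
def fit(im,mask,z,r):
    c=max(cv2.findContours(mask.astype(np.uint8),0,1)[0],key=len)[:,0]
    P=np.array([at(im,p,z)[:2] for p in c])
    m=least_squares(lambda q:np.hypot(*(P-q).T)-r,P.mean(0),loss='soft_l1',f_scale=.001)
    return m.x,np.sqrt(np.mean((np.hypot(*(P-m.x).T)-r)**2))
if __name__=='__main__':
    G={'lid_large_knob':(.012,.042),'lid_small_knob':(.012,.034),'cup_large_rim':(.055,.038),'cup_small_rim':(.048,.030)}
    cam=sys.argv[1]; im=img(cam,sys.argv[2]); print(im['s']['clock'],im['s']['eef_pos'])
    for n in sys.argv[3:]:
        for d in manip.trace(n,cam)[:3]:
            x,e=fit(im,d['pixels'],*G[n]); print(n,round(d['score'],2),np.round(d['rect']),x.round(4),'rms',e.round(4))
E
python3 w.py w2.png lid_large_knob; python3 c.py wrist w2b.png lid_large_knob
```

```text
clock: 4.75
eef_pos: [0.5943, 0.3356, 0.129]
ee_rot: [0.0, 1.0, -0.0, -0.0]
force: [0.8, -0.2, 0.2]
finger_gap: 0.0513
grasp_force: 0.0
4.75 [0.5943 0.3356 0.129 ] [-1.      0.0003  0.0003  1.    ]
lid_large_knob 0.57 [260.7 187.7] [0.5936 0.3337]
  mask lid_large_knob 0.84 [217. 138. 309. 223.]
4.9 [0.59252038 0.33522098 0.12882086]
lid_large_knob 0.65 [218. 142. 310. 226.] [0.5927 0.3348] rms 0.0006
```

```bash
python3 c.py wrist w3.png cup_large_rim cup_small_rim lid_small_knob; python3 c.py top t3.png cup_large_rim cup_small_rim lid_small_knob
python3 -m jog '0 0 1 0 0.5;0 0 1 0 0.5;0 0 1 0 0.5;0 0 1 0 0.5;0 0 1 0 0.5;0 0 0.7 0 0.5;0 0 0 0 0.5;0 0 0 0 0;0 0 0 0 0;0 0 0 0 0' 50
python3 -m jog '0 0 0 0 0;0 0 0 0 0;0 0 -0.5 0 0;0 0 -1 0 0;0 0 -1 0 0;0 0 -1 0 0;0 0 -1 0 0;0 0 -1 0 0;0 0 0 0 0;0 0 0 0 0' 50
```

```text
5.0 [0.59300215 0.33586752 0.13092406]
cup_large_rim 0.56 [207.   0. 312.  64.] [0.4523 0.3318] rms 0.0107
cup_small_rim 0.9 [ 60.   7. 138.  75.] [0.4565 0.1952] rms 0.0055
cup_small_rim 0.39 [ 88. 144. 142. 205.] [0.5743 0.2069] rms 0.0012
lid_small_knob 0.93 [ 87. 143. 147. 204.] [0.5842 0.1866] rms 0.0007
lid_small_knob 0.85 [  0. 280.  28. 309.] [ 0.7778 -0.0681] rms 0.0127
5.2 [0.59334359 0.33624155 0.13227899]
cup_large_rim 0.98 [ 83. 234. 120. 266.] [0.4491 0.3285] rms 0.0022
cup_large_rim 0.75 [202. 123. 235. 149.] [0.7313 0.0455] rms 0.0017
cup_large_rim 0.32 [370. 171. 430. 278.] [ 0.5001 -0.3945] rms 0.0552
cup_small_rim 0.92 [148. 236. 174. 260.] [0.4518 0.1899] rms 0.0017
cup_small_rim 0.21 [194. 171. 342. 283.] [ 0.5014 -0.07  ] rms 0.1362
lid_small_knob 0.86 [152. 187. 178. 211.] [0.5801 0.1847] rms 0.0012
lid_small_knob 0.73 [204.  81. 228. 109.] [0.8536 0.0527] rms 0.0023
lid_small_knob 0.56 [251. 110. 277. 136.] [ 0.7745 -0.072 ] rms 0.0022
clock: 6.23
eef_pos: [0.5946, 0.3366, 0.0191]
ee_rot: [-0.0, 1.0, 0.001, 0.001]
force: [0.5, -0.3, 0.4]
finger_gap: 0.0165
grasp_force: 48.7
clock: 7.07
eef_pos: [0.5946, 0.3366, 0.1297]
ee_rot: [-0.0, 1.0, 0.001, 0.002]
force: [-0.2, -0.0, -0.5]
finger_gap: 0.0164
grasp_force: 49.0
```

```bash
python3 -m jog '0.5 0 -0.2 0 0;0.5 0 -0.2 0 0;0.5 0 -0.2 0 0;0.5 0 -0.2 0 0;0.5 0 -0.2 0 0;0.5 0 -0.2 0 0;0.3 0 -0.2 0 0;0 0 0 0 0;0 0 0 0 0;0 0 0 0 0'
python3 c.py wrist w4.png cup_large_rim lid_large_knob; python3 w.py w4b.png cup_large_rim
```

```text
clock: 7.9
eef_pos: [0.5276, 0.336, 0.1556]
ee_rot: [-0.0, 1.0, 0.0, 0.0]
force: [0.5, 0.4, 0.6]
finger_gap: 0.016
grasp_force: 49.9
7.9 [0.52761071 0.33601861 0.15555178]
cup_large_rim 0.61 [210.  53. 306. 146.] [0.452  0.3317] rms 0.0009
lid_large_knob 0.85 [193. 166. 337. 297.] [0.587  0.3372] rms 0.0305
8.05 [0.5276 0.3358 0.155 ] [-1.      0.0002  0.0002  1.    ]
cup_large_rim 0.62 [257.1 100.9] [0.4526 0.3314]
cup_large_rim 0.56 [193.8 157.2] [0.4989 0.2772]
  mask cup_large_rim 0.81 [210.  55. 305. 147.]
```

View pics/w4.png

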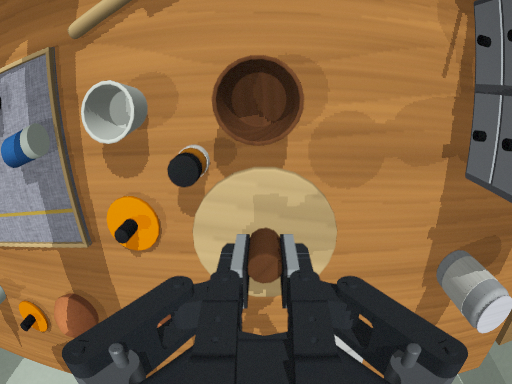

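The wrist view shows the pale lid held level, knob at (265,255), disc centre about (265,232), cup mouth at (257,100). I'll measure the lid's offset in the grip.

```bash
cat > held.py <<'E'
# offset of held lid's disc from the TCP: held.py name radius
from h import *; from c import *; from scipy.optimize import least_squares
im=img('wrist','held_%d.png'%(manip.observe()['clock']*100)); s=im['s']; n,r=sys.argv[1],float(sys.argv[2])
for d in manip.trace(n,'wrist')[:2]:
    c=max(cv2.findContours(d['pixels'].astype(np.uint8),0,1)[0],key=len)[:,0]; c=c[c[:,1]<240]
    z=s['eef_pos'][2]-.0065
    def P(z): return np.array([at(im,p,z)[:2] for p in c])
    m=least_squares(lambda q:np.hypot(*(P(q[2])-q[:2]).T)-r,[*P(z).mean(0),z],loss='soft_l1',f_scale=.001)
    print(round(d['score'],2),len(c),'offset mm',((m.x-s['eef_pos'])*1e3).round(1),'rms mm',(np.abs(m.fun).mean()*1e3).round(2),s['eef_pos'])
E
python3 held.py lid_large_knob .042
```

```text
0.8 253 offset mm [ -0.4   1.2 -10. ] rms mm 5.16 [0.52741678 0.33576974 0.15495669]held.py:8: RuntimeWarning: Mean of empty slice.
  m=least_squares(lambda q:np.hypot(*(P(q[2])-q[:2]).T)-r,[*P(z).mean(0),z],loss='soft_l1',f_scale=.001)
  ret = ret.dtype.type(ret / rcount)
Traceback (most recent call last):
  File "held.py", line 8, in <module>
    m=least_squares(lambda q:np.hypot(*(P(q[2])-q[:2]).T)-r,[*P(z).mean(0),z],loss='soft_l1',f_scale=.001)
                                                            ^^^^^^^^^^^^^^^^^
TypeError: Value after * must be an iterable, not numpy.float64
```

```bash
python3 -m jog '0.5 -0.04 0 0 0;0.5 -0.04 0 0 0;0.5 -0.04 0 0 0;0.5 -0.04 0 0 0;0.5 -0.04 0 0 0;0.5 -0.04 0 0 0;0.5 0 0 0 0;0.25 0 0 0 0;0 0 0 0 0;0 0 0 0 0'
python3 -m jog '0 0 1 0 0;0 0 1 0 0;0 0 0.7 0 0;0 0 0.3 0 0;0 0 0.3 0 0;0 0 0.3 0 0;0 0 0.3 0 0;0 0 0 0 0;0 0 0 0 0;0 0 0 0 0'; python3 -c "
from h import *;img('wrist','w5.png');img('scene','s5.png')
a=cv2.imread('pics/w5.png');b=cv2.resize(cv2.imread('pics/s5.png')[140:260,300:440],None,fx=2.4,fy=2.4);c=np.zeros((384,512+336,3),np.uint8);c[:,:512]=a;c[:288,512:]=b;cv2.imwrite('pics/v5.png',cv2.resize(c,(795,360)))"
```

```text
clock: 9.13
eef_pos: [0.4522, 0.3313, 0.1555]
ee_rot: [-0.0, 1.0, 0.0, 0.0]
force: [-0.3, -0.2, 0.3]
finger_gap: 0.0163
grasp_force: 49.9
clock: 9.97
eef_pos: [0.4527, 0.3314, 0.0778]
ee_rot: [-0.0, 1.0, 0.0, 0.0]
force: [0.8, -0.2, -0.8]
finger_gap: 0.0163
grasp_force: 50.0
```

View pics/v5.png

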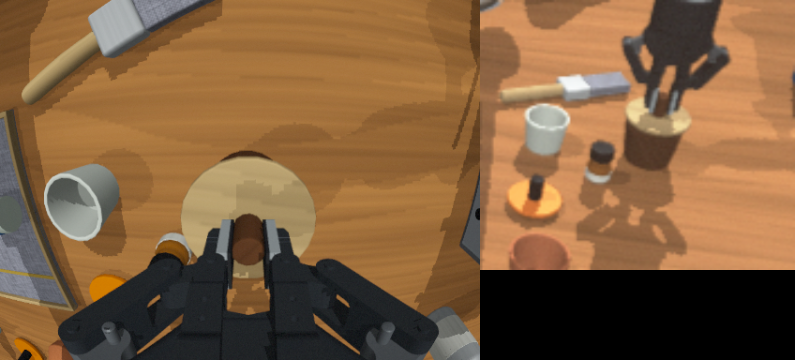

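Lid is centred just over the large cup. Lowering on, then releasing.

```bash
python3 -m jog '0 0 0.15 0 0;0 0 0.15 0 0;0 0 0.1 0 0;0 0 0 0 0;0 0 0.05 0 0;0 0 0 0 0;0 0 0.05 0 0;0 0 0 0 0;0 0 0 0 0;0 0 0 0 0'
```

```text
clock: 10.9
eef_pos: [0.4524, 0.3312, 0.0682]
ee_rot: [-0.0, 1.0, 0.0, 0.0]
force: [-2.5, -1.3, 5.0]
finger_gap: 0.0165
grasp_force: 51.0
```

```bash
python3 -m jog '0 0 0 0 0.4;0 0 0 0 0.4;0 0 0 0 0.4;0 0 0 0 0.5;0 0 -0.4 0 0.5;0 0 -1 0 0.5;0 0 -1 0 0.5;0 0 -1 0 0.5;0 0 -1 0 0.5;0 0 0 0 0.5'
python3 -m jog '-1 0 0 0 0.5;-1 -0.5 0 0 0.5;-1 -1 0 0 0.5;-1 -1 0 0 0.5;-1 -1 0 0 0.5;-0.6 -1 0 0 0.5;0 -1 0 0 0.5;0 -1 0 0 0.5;0 -0.9 0 0 0.5;0 0 0 0 0.5'
python3 c.py wrist w6.png lid_small_knob cup_small_rim lid_large_knob;python3 w.py w6b.png lid_small_knob cup_small_rim
```

```text
clock: 11.73
eef_pos: [0.4553, 0.3331, 0.1604]
ee_rot: [-0.0, 1.0, 0.002, 0.004]
force: [1.1, 1.0, 0.3]
finger_gap: 0.0428
grasp_force: 0.0
clock: 12.57
eef_pos: [0.5637, 0.1799, 0.1542]
ee_rot: [0.001, 1.0, -0.001, -0.001]
force: [0.7, -0.5, -0.8]
finger_gap: 0.0426
grasp_force: 0.0
12.5667 [0.56366906 0.1799094  0.15423261]
lid_small_knob 0.91 [236. 166. 301. 224.] [0.5845 0.1854] rms 0.0007
lid_small_knob 0.47 [160. 348. 182. 367.] [0.8559 0.0561] rms 0.0076
cup_small_rim 0.6 [240.  27. 313.  96.] [0.4551 0.1917] rms 0.0006
lid_large_knob 0.78 [396.  25. 476. 116.] [0.445 0.361] rms 0.0085
12.7667 [0.5641 0.1837 0.155 ] [-1.     -0.0004 -0.0004  1.    ]
lid_small_knob 0.68 [265.  199.9] [0.5845 0.1858]
lid_small_knob 0.68 [ 86.9 324.2] [ 0.7822 -0.0756]
lid_small_knob 0.6 [178.  370.7] [0.8607 0.0553]
  mask lid_small_knob 0.8 [ 72. 298. 106. 326.]
  mask lid_small_knob 0.62 [231. 164. 296. 222.]
  mask lid_small_knob 0.58 [158. 346. 180. 364.]
cup_small_rim 0.63 [270.8  60.7] [0.4553 0.1905]
  mask cup_small_rim 0.79 [232.  26. 308.  94.]
  mask cup_small_rim 0.67 [  0.   0. 200. 233.]
```

View pics/w6.png

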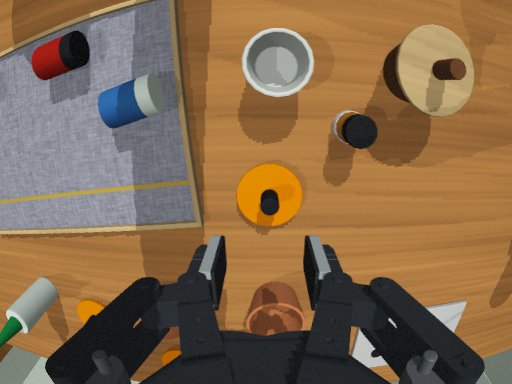

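Pale lid sits level on the dark cup; orange lid knob at (268,200), small cup mouth (278,62). Grasp the orange lid.

```bash
python3 -m jog '-0.51 0.06 0 0 0.5;-0.51 0.06 0.4 0 0.5;0 0 1 0 0.5;0 0 1 0 0.5;0 0 1 0 0.5;0 0 1 0 0.5;0 0 1 0 0.5;0 0 1 0 0.5;0 0 0.5 0 0.5;0 0 0 0 0.5' 
python3 -m jog '0 0 0 0 0;0 0 0 0 0;0 0 0 0 0;0 0 0 0 0;0 0 -0.5 0 0;0 0 -1 0 0;0 0 -1 0 0;0 0 -1 0 0;0 0 -1 0 0;0 0 -1 0 0' 50
python3 -m jog '0.5 0 -0.7 0 0;0.5 0 -0.7 0 0;0.5 0 0 0 0;0.5 0 0 0 0;0.5 0 0 0 0;0.5 0 0 0 0;0 0 0 0 0;0 0 0 0 0;0 0 0 0 0;0 0 0 0 0' 
python3 c.py wrist w7.png cup_small_rim; python3 held.py lid_small_knob .034 2>/dev/null
```

```text
clock: 13.85
eef_pos: [0.5827, 0.1851, 0.0143]
ee_rot: [-0.0, 1.0, -0.001, -0.003]
force: [-0.6, 0.3, -0.2]
finger_gap: 0.0427
grasp_force: 0.0
clock: 14.68
eef_pos: [0.5847, 0.1855, 0.1295]
ee_rot: [-0.0, 1.0, 0.0, 0.001]
force: [-0.3, 0.1, -1.0]
finger_gap: 0.0163
grasp_force: 48.9
clock: 15.52
eef_pos: [0.5251, 0.1855, 0.1551]
ee_rot: [-0.0, 1.0, -0.0, 0.0]
force: [-0.4, 0.5, -0.9]
finger_gap: 0.0164
grasp_force: 48.9
15.5167 [0.52509402 0.18554182 0.15506862]
cup_small_rim 0.68 [236.  73. 308. 141.] [0.4553 0.1922] rms 0.0015
0.94 220 offset mm [ -0.1   1.4 -13.8] rms mm 4.93 [0.52518037 0.18551945 0.15518055]
```

View pics/w7.png

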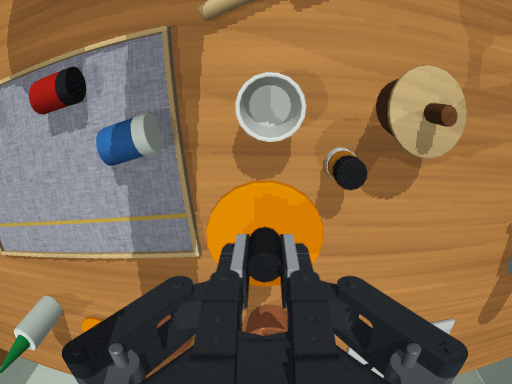

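Orange lid held level, small cup mouth centred at about (270,107). Moving over and lowering.

```bash
python3 -m jog '0.5 0.03 0 0 0;0.5 0.03 0 0 0;0.5 0.03 0 0 0;0.5 0.03 0 0 0;0.5 0.03 0 0 0;0.5 0.03 0 0 0;0.5 0.02 0 0 0;0 0 0 0 0;0 0 0 0 0;0 0 0 0 0'
python3 -m jog '0 0 1 0 0;0 0 1 0 0;0 0 1 0 0;0 0 0.4 0 0;0 0 0.3 0 0;0 0 0.3 0 0;0 0 0.3 0 0;0 0 0 0 0;0 0 0 0 0;0 0 0 0 0'
python3 -m jog '0 0 0.15 0 0;0 0 0.15 0 0;0 0 0.1 0 0;0 0 0 0 0;0 0 0.05 0 0;0 0 0 0 0;0 0 0.05 0 0;0 0 0 0 0;0 0 0 0 0;0 0 0 0 0'
```

```text
clock: 16.55
eef_pos: [0.4552, 0.1897, 0.1557]
ee_rot: [-0.0, 1.0, 0.0, 0.001]
force: [1.1, 0.1, -0.9]
finger_gap: 0.0162
grasp_force: 48.9
clock: 17.38
eef_pos: [0.4553, 0.1897, 0.0699]
ee_rot: [-0.0, 1.0, 0.0, 0.001]
force: [0.6, -0.3, -0.4]
finger_gap: 0.016
grasp_force: 48.9
clock: 18.22
eef_pos: [0.455, 0.1896, 0.0611]
ee_rot: [-0.0, 1.0, -0.0, -0.0]
force: [-4.1, -0.5, 12.0]
finger_gap: 0.0161
grasp_force: 50.3
```

```bash
python3 -m jog '0 0 -0.05 0 0;0 0 0 0 0.4;0 0 0 0 0.4;0 0 0 0 0.4;0 0 0 0 0.5;0 0 -0.4 0 0.5;0 0 -1 0 0.5;0 0 -1 0 0.5;0 0 -1 0 0.5;0 0 -1 0 0.5'
python3 -m jog '-1 0 -0.5 0 0.5;-1 0 0 0 0.5;-1 0 0 0 0.5;-1 0 0 0 0.5;-1 0 0 0 0.5;0 0 0 0 0.5;0 0 0 0 0.5;0 0 0 0 0.5;0 0 0 0 0.5;0 0 0 0 0.5'
cat > v.py <<'E'
from h import *
a=img('wrist','w8.png')['frame'];b=img('scene','s8.png')['frame'][165:225,300:400]; t=img('top','t8.png')['frame']
from c import fit
im=img('wrist')
for n,zs,r in (('lid_small_knob',(.054,),.034),('lid_large_knob',(.061,),.042)):
    for d in manip.trace(n,'wrist')[:2]: print(n,round(d['score'],2),np.round(d['rect']),[fit(im,d['pixels'],z,r) for z in zs])
o=np.zeros((480,800,3),np.uint8);o[:]=0;a2=a[0:220,180:500];o[:275,:400]=cv2.resize(a2,(400,275));o[:240,400:]=cv2.resize(b,(400,240),interpolation=2)
o[240:480,400:]=cv2.resize(t[220:280,80:180],(400,240),interpolation=2);cv2.imwrite('pics/v8.png',o[:,:,::-1])
E
python3 v.py
```

```text
clock: 19.05
eef_pos: [0.4545, 0.1895, 0.1495]
ee_rot: [-0.0, 1.0, -0.0, -0.0]
force: [-0.1, -0.3, 0.2]
finger_gap: 0.0429
grasp_force: 0.0
clock: 19.88
eef_pos: [0.5534, 0.1895, 0.1581]
ee_rot: [-0.0, 1.0, -0.0, -0.001]
force: [-0.8, -0.0, 0.1]
finger_gap: 0.0432
grasp_force: 0.0
lid_small_knob 0.94 [ 71. 301. 105. 322.] [(array([ 0.73834357, -0.02650446]), np.float64(0.009128260268467085))]
lid_small_knob 0.79 [222.  34. 305. 108.] [(array([0.45401019, 0.1910784 ]), np.float64(0.0012734856031026327))]
lid_large_knob 0.64 [385.  35. 464. 126.] [(array([0.45187392, 0.33222525]), np.float64(0.0008958948693228193))]
```

View pics/v8.png

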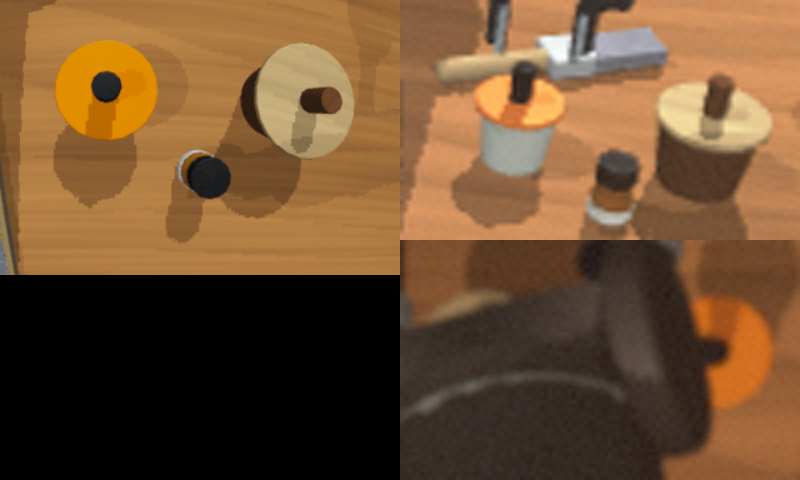

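```bash
cat > t.py <<'E'
from h import *; from c import fit
from scipy.optimize import least_squares
for cam in ('wrist','scene'):
    im=img(cam,'x_%s.png'%cam)
    for n,z,r in (('lid_small_knob',.054,.034),('lid_large_knob',.061,.042)):
        best=None
        for d in manip.trace(n,cam)[:4]:
            x,e=fit(im,d['pixels'],z-.003,r)
            if abs(x[0]-.453)<.03 and d['score']>.3: best=(d,x,e); break
        if best is None: print(cam,n,'none'); continue
        d,x,e=best; print(cam,n,x.round(4),e.round(4))
        a=np.linspace(0,6.28,60); c0=[.454,.1905] if 'small' in n else [.452,.3315]
        m=d['pixels'].astype(np.uint8); tp=[tuple(np.round(p['centre'],1)) for p in manip.tip_of(n,cam)[:3]]
        print('  tips',tp,'level pred mid-knob',proj(im,np.array([*c0,z+.015])).round(1),'knob top',proj(im,np.array([*c0,z+.03])).round(1))
        # tilt fit: silhouette = hull of disc top + bottom circles, knob
        k=.009
        def sil(q):
            R=Ro.from_euler('xy',q[2:]).as_matrix(); out=np.zeros((384*4,512*4),np.uint8)
            for rr,z0,z1 in ((r,-.006,0),(k,0,.03)):
                P=np.array([proj(im,np.array([q[0],q[1],z])+R@[rr*np.cos(t),rr*np.sin(t),h]) for t in a for h in (z0,z1)])
                cv2.fillConvexPoly(out,cv2.convexHull(np.round(P*4+1.5).astype(np.int32)),1)
            return cv2.resize(out.astype(np.float32),(512,384),interpolation=cv2.INTER_AREA)
        from scipy.optimize import minimize
        f=lambda q:np.abs(sil([q[0]/1e3+c0[0],q[1]/1e3+c0[1],q[2]*.05,q[3]*.05])-m).sum()
        s=minimize(f,[0,0,0,0],method='Nelder-Mead',options=dict(initial_simplex=np.vstack([np.zeros(4),np.eye(4)*2]),maxiter=120))
        print('  xy mm',s.x[:2].round(1),'tilt deg',np.degrees(s.x[2:]*.05).round(1),'cost',s.fun.round(),'level',f([s.x[0],s.x[1],0,0]).round())
E
python3 t.py
```

```text
wrist lid_small_knob [0.4537 0.1912] 0.0006
  tips [(np.float64(266.8), np.float64(67.7)), (np.float64(174.7), np.float64(370.2)), (np.float64(85.2), np.float64(328.9))] level pred mid-knob [263.7  68.7] knob top [263.7  67. ]
  xy mm [-0.7 -0.5] tilt deg [12.  -5.1] cost 114.0 level 300.0
wrist lid_large_knob [0.4519 0.3339] 0.0004
  tips [(np.float64(62.1), np.float64(198.6))] level pred mid-knob [433.9  78.6] knob top [443.4  78.4]
  xy mm [-0.3  2.4] tilt deg [-3.5 -0.9] cost 99.0 level 235.0
scene lid_small_knob [0.4466 0.1903] 0.0049
  tips [(np.float64(220.8), np.float64(260.2)), (np.float64(327.7), np.float64(184.5)), (np.float64(260.6), np.float64(294.7))] level pred mid-knob [330.3 185.7] knob top [331.  181.6]
  xy mm [-3.4  0.4] tilt deg [ 0.1 -7.3] cost 34.0 level 56.0
scene lid_large_knob [0.4474 0.3331] 0.0038
  tips [(np.float64(377.7), np.float64(190.6))] level pred mid-knob [378.9 189.3] knob top [380.  185.1]
  xy mm [-3.7  1.5] tilt deg [ 0.2 -3.7] cost 33.0 level 48.0
```

```bash
python3 -m jog '0 0 0.4 0 0.5;0 0 0.4 0 0.5;0 0 0.4 0 0.5;0 0 0.4 0 0.5;0 0 0.4 0 0.5;0 0 0.4 0 0.5;0 0 0 0 0.5;0 0 0 0 0.5;0 0 0 0 0.5;0 0 0 0 0.5'
python3 - <<'E'
from h import *
im=img('wrist','w9.png'); f=im['frame'].copy(); print(im['s']['eef_pos'])
b=cv2.resize(f,None,fx=4,fy=4,interpolation=cv2.INTER_CUBIC)
for c0,z,r in (((.454,.191),.048,.034),((.452,.3325),.055,.042)):
    for rr,h in ((r,0),(r,.006),(.009,.006),(.009,.036)):
        P=np.array([proj(im,np.array([c0[0]+rr*np.cos(t),c0[1]+rr*np.sin(t),z+h])) for t in np.linspace(0,6.283,80)])
        cv2.polylines(b,[np.round(P*4+1.5).astype(int)],True,(0,255,0),1)
cv2.imwrite('pics/w9b.png',cv2.resize(b[0:560,640:2048],None,fx=.568,fy=.568,interpolation=cv2.INTER_AREA)[:,:,::-1])
E
```

```text
clock: 21.52
eef_pos: [0.5552, 0.1897, 0.1109]
ee_rot: [-0.0, 1.0, 0.0, 0.001]
force: [-0.4, -0.3, -0.2]
finger_gap: 0.0425
grasp_force: 0.0
[0.55520098 0.18967301 0.11085291]
```

View pics/w9b.png

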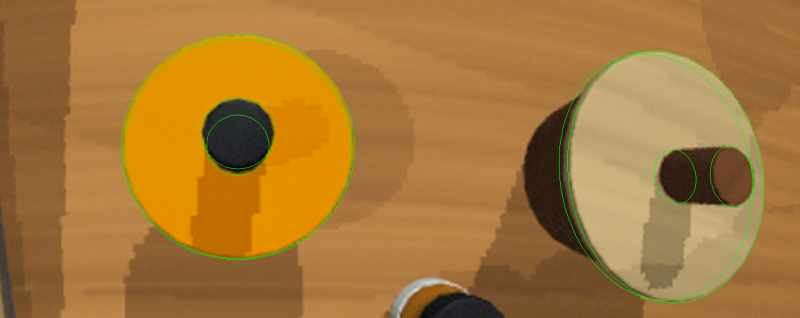

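Both lids match the level, fully seated prediction (green outlines for disc and knob coincide). Now look over the tray.

```bash
python3 -m jog '0 0 -1 0 0.6;0 0 -1 0 0.6;0.5 -1 -1 0 0.6;0.5 -1 -1 0 0.6;0.6 -1 -1 0 0.6;0.6 -1 -1 0 0.6;0.6 -1 -1 0 0.6;0.6 -1 0 0 0.6;0.6 -1 0 0 0.6;0.6 -1 0 0 0.6'
python3 -m jog '0 -1 0 0 0.6;0 -1 0 0 0.6;0 -1 0 0 0.6;0 -1 0 0 0.6;0 -0.5 0 0 0.6;0 0 0 0 0.6;0 0 0 0 0.6;0 0 0 0 0.6;0 0 0 0 0.6;0 0 0 0 0.6'
cat > vial.py <<'E'
# vial pose from a picture: colours give label + cap; fit silhouette of level cylinder to trace mask
from h import *; import sys
from scipy.optimize import minimize
def sil(im,q):
    u=np.array([np.cos(q[2]),np.sin(q[2]),0]);v=np.array([-u[1],u[0],0]);a=np.linspace(0,6.283,30)
    P=np.array([proj(im,np.array([q[0],q[1],.026])+u*s*.028+.02*(v*np.cos(t)+np.array([0,0,np.sin(t)]))) for t in a for s in (-1,1)])
    out=np.zeros((384*4,512*4),np.uint8); cv2.fillConvexPoly(out,cv2.convexHull(np.round(P*4+1.5).astype(np.int32)),1)
    return cv2.resize(out.astype(np.float32),(512,384),interpolation=cv2.INTER_AREA)
def vials(im,cam,names):
    res={}
    for n in names:
        for d in manip.trace(n,cam)[:2]:
            if d['score']<.3: continue
            m=d['pixels'].astype(np.float32); yx=np.argwhere(m>0); p=at(im,yx.mean(0)[::-1],.03)[:2]
            w=np.array([at(im,x[::-1],.026)[:2] for x in yx]); e=np.linalg.eigh(np.cov(w.T))[1][:,1]
            th=np.arctan(e[1]/e[0]); 
            f=lambda q:np.abs(sil(im,[p[0]+q[0]/1e3,p[1]+q[1]/1e3,th+q[2]*.05])-m).sum()
            s=minimize(f,[0,0,0],method='Nelder-Mead',options=dict(initial_simplex=[[0,0,0],[4,0,0],[0,4,0],[0,0,3]],maxiter=60))
            q=[p[0]+s.x[0]/1e3,p[1]+s.x[1]/1e3,(th+s.x[2]*.05)%np.pi]
            print(n,cam,round(d['score'],2),np.round(d['rect']),'xy',np.round(q[:2],4),'axis deg',np.degrees(q[2]).round(1),'cost',s.fun.round(),m.sum())
            res.setdefault(n,q)
    return res
if __name__=='__main__':
    cam=sys.argv[1]; im=img(cam,sys.argv[2]); print(im['s']['clock'],im['s']['eef_pos'],im['s']['joint_pos'].round(2))
    vials(im,cam,sys.argv[3:])
    # brass line: fit
    h=cv2.cvtColor(im['frame'],cv2.COLOR_RGB2HSV)
    for d in manip.trace('line',cam)[:1]+manip.trace('tray',cam)[:1]: print('line/tray',d['score'],d['rect'],d['pixels'].sum())
E
python3 vial.py wrist w10.png vial_red vial_blue vial_green vial_yellow
```

```text
clock: 22.4
eef_pos: [0.4626, 0.0286, 0.2517]
ee_rot: [-0.0, 1.0, -0.0, 0.002]
force: [0.5, -0.1, -0.5]
finger_gap: 0.0512
grasp_force: 0.0
clock: 23.23
eef_pos: [0.4627, -0.0596, 0.2502]
ee_rot: [-0.001, 1.0, 0.0, -0.0]
force: [-0.4, 0.1, -0.2]
finger_gap: 0.0512
grasp_force: 0.0
23.2333 [ 0.46267514 -0.05958791  0.25023511] [-0.22 -0.02  1.97  0.    1.19 -1.79]
vial_red wrist 0.64 [260. 111. 307. 146.] xy [ 0.4236 -0.0346] axis deg 97.6 cost 62.0 1510.0
vial_red wrist 0.35 [207. 309. 218. 330.] xy [ 0.7507 -0.1634] axis deg 160.1 cost 697.0 119.0
vial_blue wrist 0.68 [327. 157. 375. 195.] xy [0.4836 0.0532] axis deg 101.6 cost 61.0 1414.0
vial_blue wrist 0.52 [502. 144. 511. 192.] xy [0.4648 0.3538] axis deg 173.9 cost 88.0 390.0
vial_green wrist 0.67 [417. 136. 439. 170.] xy [0.4529 0.1718] axis deg 159.6 cost 792.0 337.0
line/tray 0.79 [121.6, 90.2, 379.0, 274.3] 34948
line/tray 0.95 [118.4, 92.5, 378.3, 274.2] 35444
```

View pics/w10.png

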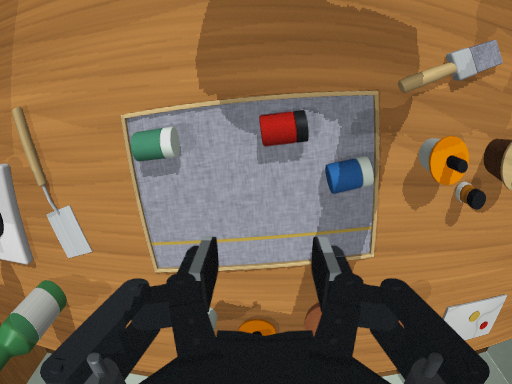

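The tray shows three vials: green (156,144), red (284,128), blue (350,175). The line runs from (160,243) to (368,229). No yellow. Measuring line and green by colour.

```bash
cat > line.py <<'E'
from h import *; import sys
from vial import sil
from scipy.optimize import minimize
def line(im,box):
    h=cv2.cvtColor(im['frame'],cv2.COLOR_RGB2HSV); l,t,r,b=box; m=np.zeros(h.shape[:2],bool)
    m[t:b,l:r]=((h[...,1]>70)&(h[...,0]>12)&(h[...,0]<35))[t:b,l:r]
    P=np.array([at(im,p[::-1],.006)[:2] for p in np.argwhere(m)])
    for _ in range(4):
        vx,vy,x0,y0=cv2.fitLine(P.astype(np.float32),cv2.DIST_HUBER,0,.001,.001).ravel(); P=P[np.abs((P-[x0,y0])@[-vy,vx])<.006]
    n=np.array([vy,-vx]); n*=np.sign(n[0]); 
    return n,n@[x0,y0],len(P),P[:,1].min(),P[:,1].max()
if __name__=='__main__':
    im=img('wrist'); n,d,k,y0,y1=line(im,(165,222,355,252)); print('heading deg',np.degrees(np.arctan2(n[1],n[0])).round(2),'n.p=',d.round(4),k,y0.round(3),y1.round(3))
    im2=img('top'); n2,d2,k2,*_=line(im2,(205,185,322,208)); print('top heading',np.degrees(np.arctan2(n2[1],n2[0])).round(2),d2.round(4),k2)
    for c,(l,t,r,b) in {'tl':(124,115,0,0),'tr':(377,92,0,0),'br':(374,256,0,0),'bl':(155,271,0,0)}.items(): print(c,at(im,(l,t),.012)[:2].round(4))
    h=cv2.cvtColor(im['frame'],cv2.COLOR_RGB2HSV); m=np.zeros((384,512),np.uint8)
    g=((h[...,0]>60)&(h[...,0]<95)&(h[...,1]>90))|((h[...,1]<60)&(h[...,2]>140)); m[120:170,128:182]=g[120:170,128:182]
    m=cv2.morphologyEx(m,cv2.MORPH_CLOSE,np.ones((5,5))).astype(np.float32); yx=np.argwhere(m>0); p=at(im,yx.mean(0)[::-1],.03)
    f=lambda q:np.abs(sil(im,[p[0]+q[0]/1e3,p[1]+q[1]/1e3,1.65+q[2]*.05])-m).sum()
    s=minimize(f,[0,0,0],method='Nelder-Mead',options=dict(initial_simplex=[[0,0,0],[4,0,0],[0,4,0],[0,0,3]]))
    print('green',p[:2]+s.x[:2]/1e3,np.degrees(1.65+s.x[2]*.05),s.fun,m.sum())
E
python3 line.py
```

```text
heading deg 4.85 n.p= 0.578 560 -0.212 0.075
top heading 4.89 0.5742 230
tl [ 0.4014 -0.2513]
tr [0.3735 0.0898]
br [0.6191 0.113 ]
bl [ 0.6479 -0.2356]
green [ 0.43394206 -0.19921347] 99.65344395969014 663.875 1775.0
```

```bash
python3 -m jog '-0.2 0.94 0 0 0.7;-0.2 0.94 0 0 0.7;-0.2 0.94 0 0 0.7;-0.2 0.94 0 0 0.7;-0.2 0.94 0 0 0.7;-0.05 0.94 0 0 0.7;0 0 0 1 0.7;0 0 0 1 0.7;0 0 0 1 0.7;0 0 0 1 0.7'
python3 -m jog '0 0 0.8 1 0.7;0 0 0.8 1 0.7;0 0 0.8 1 0.7;0 0 0.8 1 0.7;0 0 0.8 1 0.7;0 0 0.8 1 0.7;0 0 0.8 1 0.7;0 0 0.8 1 0.7;0 0 0.8 1 0.7;0 0 0.8 0.7 0.7'
cat > m.py <<'E'
from h import *
# mark tool pose in tray terms; args: target xy, heading deg -> tool units
import sys
s=manip.observe(); R=Ro.from_quat(s['ee_rot']).as_matrix(); print(s['clock'],s['eef_pos'].round(4),'y-heading',np.degrees(np.arctan2(R[1,1],R[0,1])).round(2),'n.p',(np.array([.99642,.08455])@s['eef_pos'][:2]).round(4))
if len(sys.argv)>3:
    d=np.array([float(sys.argv[1]),float(sys.argv[2]),s['eef_pos'][2]])-s['eef_pos']; print('units xy',(R.T@d/.02).round(2)[:2],'turn',((np.degrees(np.arctan2(R[1,1],R[0,1]))-float(sys.argv[3]))*np.pi/180/.1).round(2))
E
python3 m.py .4836 .0532 11.6; python3 vial.py wrist w11.png vial_blue vial_red vial_green
```

```text
clock: 24.52
eef_pos: [0.4836, 0.0525, 0.2502]
ee_rot: [0.201, 0.98, -0.0, -0.0]
force: [-0.3, 1.0, 0.1]
finger_gap: 0.0594
grasp_force: 0.0
clock: 25.35
eef_pos: [0.4839, 0.0523, 0.0896]
ee_rot: [0.634, 0.773, 0.0, 0.0]
force: [0.0, -0.6, 0.1]
finger_gap: 0.0597
grasp_force: 0.0
25.35 [0.4839 0.0523 0.0896] y-heading 11.25 n.p 0.4866
units xy [ 0.05 -0.  ] turn -0.06
25.35 [0.4838841  0.05225579 0.08963235] [ 0.02  0.24  2.05  0.    0.85 -0.18]
vial_blue wrist 0.88 [233. 165. 289. 253.] xy [0.4832 0.0519] axis deg 102.9 cost 175.0 4340.0
vial_red wrist 0.62 [149. 245. 182. 282.] xy [ 0.4162 -0.0375] axis deg 80.5 cost 2544.0 541.0
line/tray 0.62 [133.8, 128.4, 430.4, 369.6] 39062
line/tray 0.92 [131.0, 126.8, 431.6, 374.3] 39776
```

View pics/w11.png

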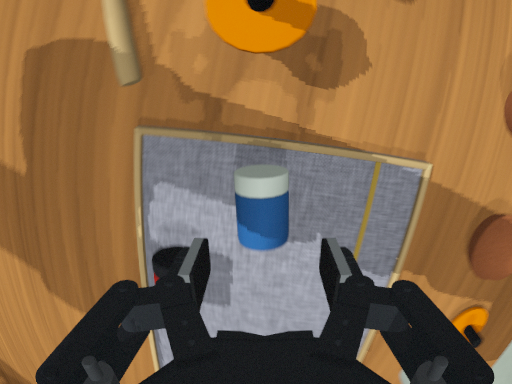

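Blue vial centred between the jaws, axis about 102°. Descend and set jaws loosely.

```bash
python3 -m jog '0 0 0.7 -0.1 0.7;0 0 0.7 0 0.7;0 0 0.7 0 0.7;0 0 0.7 0 0.7;0 0 0.6 0 0.7;0 0 0.5 0 0.7;0 0 0 0 0.62;0 0 0 0 0.55;0 0 0 0 0.5;0 0 0 0 0.5' 20; python3 m.py
```

```text
clock: 26.48
eef_pos: [0.4848, 0.0523, 0.0133]
ee_rot: [0.629, 0.778, 0.001, 0.001]
force: [-0.0, 0.4, -0.3]
finger_gap: 0.0427
grasp_force: 0.0
26.4833 [0.4848 0.0523 0.0133] y-heading 12.1 n.p 0.4875
```

```bash
python3 -m jog '0 0 0 0.35 0.5;0 0 0 0.35 0.5;0 0 0 0.35 0.5;0 0 0 0.35 0.5;0 0 0 0.3 0.5;0 0 0 0.3 0.5;0 0 0 0 0.5;0 0 0 0 0.5;0 0 0 0 0.5;0 0 0 0 0.5'; python3 m.py; python3 vial.py wrist w12.png vial_blue
```

```text
clock: 27.32
eef_pos: [0.484, 0.0523, 0.0126]
ee_rot: [0.703, 0.711, 0.0, 0.0]
force: [0.7, -0.6, -0.3]
finger_gap: 0.0425
grasp_force: 0.0
27.3167 [0.484  0.0523 0.0126] y-heading 0.65 n.p 0.4866
27.3167 [0.4839556  0.05231425 0.01257128] [0.02 0.38 2.07 0.   0.68 0.01]
vial_blue wrist 0.6 [220. 198. 306. 329.] xy [0.4849 0.0525] axis deg 96.9 cost 318.0 9208.0
vial_blue wrist 0.6 [ 71. 147. 486. 384.] xy [0.5349 0.0905] axis deg 3.1 cost 33285.0 43685.0
line/tray 0.66 [71.8, 147.0, 489.1, 383.0] 43582
line/tray 0.89 [72.1, 144.9, 488.1, 384.0] 43668
```

View pics/w12.png

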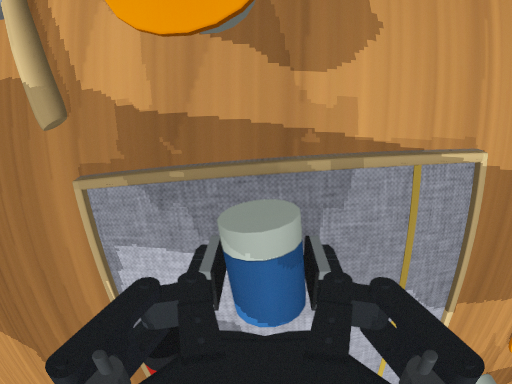

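```bash
python3 -m jog '0 0 0 0.25 0.5;0 0 0 0 0.5;0 0 0 -0.5 0.5;0 0 0 -0.5 0.5;0 0.1 0 0 0.5;0 0.2 0 0 0.5;0 0.3 0 0 0.5;0 0.3 0 0 0.5;0 0.3 0 0 0.5;0 0.3 0 0 0.5'
python3 -m jog '0 0.3 0 0 0.5;0 0.3 0 0 0.5;0 0.3 0 0 0.5;0 0.3 0 0 0.5;0 0.3 0 0 0.5;0 0.3 0 0 0.5;0 0.3 0 0 0.5;0 0.3 0 0 0.5;0 0.25 0 0 0.5;0 0.2 0 0 0.5'
python3 -m jog '0 0.15 0 0 0.5;0 0.07 0 0 0.5;0 0 0 0 0.5;0 0 0 0 0.5;0 0 0 0 0.5;0 0 0 0 0.5;0 0 0 0 0.5;0 0 0 0 0.5;0 0 0 0 0.5;0 0 0 0 0.5'
python3 m.py; python3 vial.py wrist w13.png vial_blue
```

```text
clock: 28.35
eef_pos: [0.5146, 0.055, 0.0124]
ee_rot: [0.676, 0.737, 0.0, 0.0]
force: [0.8, 0.2, 0.3]
finger_gap: 0.0426
grasp_force: 0.0
clock: 29.18
eef_pos: [0.5711, 0.0598, 0.0123]
ee_rot: [0.676, 0.737, 0.0, 0.0]
force: [-0.3, 0.4, 0.5]
finger_gap: 0.0429
grasp_force: 0.0
clock: 30.02
eef_pos: [0.5747, 0.0601, 0.0123]
ee_rot: [0.676, 0.737, -0.0, -0.0]
force: [0.4, 0.1, -0.5]
finger_gap: 0.0431
grasp_force: 0.0
30.0167 [0.5747 0.0601 0.0123] y-heading 4.93 n.p 0.5777
30.0167 [0.57467801 0.06014852 0.01229688] [ 0.03  0.51  1.86 -0.    0.77 -0.06]
vial_blue wrist 0.64 [225. 198. 310. 328.] xy [0.5766 0.0614] axis deg 96.7 cost 383.0 9251.0
line/tray 0.8 [1.7, 157.2, 358.5, 383.2] 38004
line/tray 0.82 [0.0, 157.3, 357.1, 384.0] 38112
```

```bash
python3 -m jog '0 -0.05 0 0 0.5;0 0 0 0 0.5;0 0 0 0 0.55;0 0 0 0 0.6;0 0 0 0 0.7;0 0 0 0 0.7;0 0 -0.5 0 0.7;0 0 -1 0 0.7;0 0 -1 0 0.7;0 0 -1 0 0.7'
python3 -m jog '0 0 -1 0 0.7;0 0 -0.5 0 0.7;0 0 0 0 0.7;0 0 0 0 0.7;0 0 0 0 0.7;0 0 0 0 0.7;0 0 0 0 0.7;0 0 0 0 0.7;0 0 0 0 0.7;0 0 0 0 0.7'
python3 m.py; python3 vial.py wrist w14.png vial_blue vial_red
```

```text
clock: 31.05
eef_pos: [0.5735, 0.0601, 0.0834]
ee_rot: [0.676, 0.737, -0.0, -0.0]
force: [-0.6, -0.0, 1.0]
finger_gap: 0.0601
grasp_force: 0.0
clock: 31.88
eef_pos: [0.5735, 0.0601, 0.1118]
ee_rot: [0.676, 0.737, -0.0, -0.0]
force: [-0.0, -1.0, -0.0]
finger_gap: 0.0597
grasp_force: 0.0
31.8833 [0.5735 0.0601 0.1118] y-heading 4.93 n.p 0.5765
31.8833 [0.57346774 0.06007142 0.11178136] [ 0.03  0.36  1.84 -0.    0.95 -0.06]
vial_blue wrist 0.82 [241. 156. 290. 240.] xy [0.575  0.0615] axis deg 96.0 cost 135.0 3663.0
vial_blue wrist 0.7 [ 86. 241. 131. 293.] xy [ 0.4226 -0.0353] axis deg 97.4 cost 664.0 1630.0
vial_red wrist 0.87 [ 86. 239. 131. 298.] xy [ 0.4226 -0.0344] axis deg 96.1 cost 668.0 1650.0
vial_red wrist 0.31 [242. 159. 292. 238.] xy [0.5751 0.0614] axis deg 95.6 cost 153.0 3640.0
line/tray 0.8 [61.7, 137.2, 326.1, 379.7] 35519
line/tray 0.72 [61.3, 131.9, 323.4, 383.2] 36009
```

View pics/w14.png

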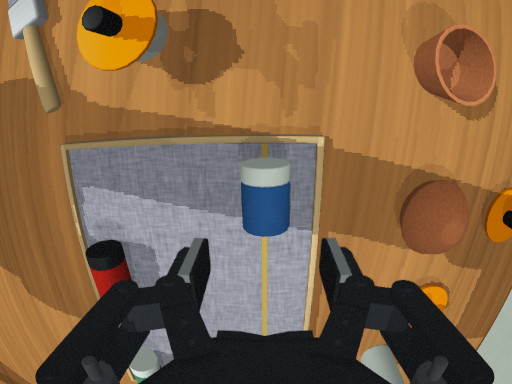

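Blue lies on the line (265,197). Next red.

```bash
python3 -m jog '-0.41 -0.79 0 0 0.7;-0.41 -0.79 0 0 0.7;-0.41 -0.79 0 0 0.7;-0.41 -0.79 0 0 0.7;-0.41 -0.79 0 0 0.7;-0.41 -0.79 0 0 0.7;-0.41 -0.79 0 0 0.7;-0.41 -0.79 0 0 0.7;-0.41 -0.79 0 0 0.7;-0.38 -0.78 0 0 0.7'
python3 -m jog '0 0 0 -0.47 0.7;0 0 0 0 0.7;0 0 0 0 0.7;0 0 0 0 0.7;0 0 0 0 0.7;0 0 0 0 0.7;0 0 0 0 0.7;0 0 0 0 0.7;0 0 0 0 0.7;0 0 0 0 0.7'
python3 vial.py wrist w15.png vial_red vial_green; python3 m.py .4236 -.0346 7.6
```

```text
clock: 32.97
eef_pos: [0.4229, -0.035, 0.1125]
ee_rot: [0.676, 0.737, 0.0, 0.0]
force: [0.3, -0.3, 0.5]
finger_gap: 0.0598
grasp_force: 0.0
clock: 33.8
eef_pos: [0.4235, -0.0345, 0.1122]
ee_rot: [0.659, 0.753, -0.0, -0.0]
force: [0.9, -0.5, 0.8]
finger_gap: 0.06
grasp_force: 0.0
33.8 [ 0.42349027 -0.03451028  0.11219706] [-0.18  0.09  2.18  0.    0.88 -0.32]
vial_red wrist 0.65 [239. 160. 290. 237.] xy [ 0.4241 -0.0346] axis deg 98.0 cost 227.0 3554.0
vial_green wrist 0.76 [241. 312. 280. 337.] xy [ 0.4429 -0.1826] axis deg 10.9 cost 1284.0 745.0
line/tray 0.97 [215.0, 35.0, 483.0, 359.7] 56287
line/tray 0.93 [213.0, 34.4, 482.8, 359.9] 56818
34.05 [ 0.4235 -0.0346  0.1123] y-heading 7.62 n.p 0.419
units xy [-0.    0.01] turn 0.0
```

```bash
python3 -m jog '0 0 0.8 0 0.7;0 0 0.8 0 0.7;0 0 0.8 0 0.7;0 0 0.8 0 0.7;0 0 0.8 0 0.7;0 0 0.6 0 0.7;0 0 0.38 0 0.62;0 0 0 0 0.55;0 0 0 0 0.5;0 0 0 0 0.5'
python3 -m jog '0 0 0 0.3 0.5;0 0 0 0.4 0.5;0 0 0 0.4 0.5;0 0 0 0.4 0.5;0 0 0 0 0.5;0 0 0 -0.5 0.5;0 0 0 -0.5 0.5;0 0 0 0 0.5;0 0 0 0 0.5;0 0 0 0 0.5'
python3 vial.py wrist w16.png vial_red; python3 m.py
```

```text
clock: 34.88
eef_pos: [0.4242, -0.0347, 0.0133]
ee_rot: [0.659, 0.753, 0.0, 0.001]
force: [1.0, 0.0, -0.5]
finger_gap: 0.0427
grasp_force: 0.0
clock: 35.72
eef_pos: [0.4239, -0.0346, 0.013]
ee_rot: [0.677, 0.736, 0.0, 0.0]
force: [-0.1, -0.9, 0.0]
finger_gap: 0.0428
grasp_force: 0.0
35.7167 [ 0.42386306 -0.03463269  0.01304675] [-0.18  0.29  2.21 -0.    0.64 -0.27]
vial_red wrist 0.7 [223. 199. 306. 326.] xy [ 0.4254 -0.0351] axis deg 95.9 cost 322.0 9132.0
line/tray 0.83 [176.2, 0.3, 509.6, 384.0] 86868
line/tray 0.62 [176.1, 1.1, 510.4, 384.0] 87166
35.9167 [ 0.4236 -0.0346  0.0128] y-heading 4.74 n.p 0.4192
```

```bash
python3 -m jog '0 0.15 0 0 0.5;0 0.3 0 0 0.5;0 0.4 0 0 0.5;0 0.4 0 0 0.5;0 0.4 0 0 0.5;0 0.4 0 0 0.5;0 0.4 0 0 0.5;0 0.4 0 0 0.5;0 0.4 0 0 0.5;0 0.4 0 0 0.5'
python3 -m jog '0 0.4 0 0 0.5;0 0.4 0 0 0.5;0 0.4 0 0 0.5;0 0.4 0 0 0.5;0 0.4 0 0 0.5;0 0.4 0 0 0.5;0 0.35 0 0 0.5;0 0.3 0 0 0.5;0 0.25 0 0 0.5;0 0.2 0 0 0.5'
python3 -m jog '0 0.2 0 0 0.5;0 0.2 0 0 0.5;0 0.15 0 0 0.5;0 0.1 0 0 0.5;0 0.1 0 0 0.5;0 0 0 0 0.5;0 0 0 0 0.5;0 0 0 0 0.5;0 0 0 0 0.5;0 0 0 0 0.5'
python3 vial.py wrist w17.png vial_red; python3 m.py
```

```text
clock: 36.75
eef_pos: [0.497, -0.0284, 0.0126]
ee_rot: [0.677, 0.736, -0.0, -0.0]
force: [-0.0, -0.3, -0.0]
finger_gap: 0.0429
grasp_force: 0.0
clock: 37.58
eef_pos: [0.5666, -0.0227, 0.0127]
ee_rot: [0.677, 0.736, 0.0, 0.0]
force: [0.8, -0.5, 0.0]
finger_gap: 0.0427
grasp_force: 0.0
clock: 38.42
eef_pos: [0.5808, -0.0215, 0.0127]
ee_rot: [0.677, 0.736, -0.0, -0.0]
force: [0.7, 0.2, -0.5]
finger_gap: 0.0424
grasp_force: 0.0
38.4167 [ 0.58075912 -0.02150279  0.01266586] [-0.11  0.52  1.85 -0.    0.77 -0.19]
vial_red wrist 0.91 [220. 198. 307. 326.] xy [ 0.5816 -0.0209] axis deg 95.2 cost 273.0 9385.0
line/tray 0.9 [1.2, 0.5, 364.5, 384.0] 81452
line/tray 0.77 [0.0, 0.3, 366.5, 383.8] 80381
38.6167 [ 0.5809 -0.0215  0.0127] y-heading 4.75 n.p 0.577
```

```bash
python3 -m jog '0 0 0 0 0.5;0 0 0 0 0.55;0 0 0 0 0.6;0 0 0 0 0.7;0 0 0 0 0.7;0 0 -0.4 0 0.7;0 0 -1 0 0.7;0 0 -1 0 0.7;0 0 -1 0 0.7;0 0 -1 0 0.7'
python3 -m jog '0 0 -1 0 0.7;0 0 -1 0 0.7;0 0 -1 0 0.7;0 0 0 0 0.7;0 0 0 0 0.7;0 0 0 0 0.7;0 0 0 0 0.7;0 0 0 0 0.7;0 0 0 0 0.7;0 0 0 0 0.7'
python3 vial.py wrist w18.png vial_red vial_blue
python3 -m jog '-0.86 -0.73 0 0 0.7;-0.86 -0.73 0 0 0.7;-0.86 -0.73 0 0 0.7;-0.86 -0.73 0 0 0.7;-0.86 -0.73 0 0 0.7;-0.86 -0.73 0 0 0.7;-0.86 -0.73 0 0 0.7;-0.86 -0.73 0 0 0.7;-0.86 -0.73 0 0 0.7;-0.86 -0.73 0 0 0.7'
python3 -m jog '0 0 0 0 0.7;0 0 0 0 0.7;0 0 0 0 0.7;0 0 0 0 0.7;0 0 0 0 0.7;0 0 0 0 0.7;0 0 0 0 0.7;0 0 0 0 0.7;0 0 0 0 0.7;0 0 0 0 0.7'
python3 vial.py wrist w19.png vial_green; python3 m.py
```

```text
clock: 39.45
eef_pos: [0.5809, -0.0215, 0.1021]
ee_rot: [0.677, 0.736, 0.0, 0.0]
force: [0.2, 0.2, -0.3]
finger_gap: 0.0597
grasp_force: 0.0
clock: 40.28
eef_pos: [0.5804, -0.0214, 0.1597]
ee_rot: [0.677, 0.736, -0.001, -0.001]
force: [0.8, -1.3, 0.2]
finger_gap: 0.0595
grasp_force: 0.0
40.2833 [ 0.58035083 -0.0214341   0.15965021] [-0.11  0.3   1.8   0.    1.04 -0.19]
vial_red wrist 0.63 [244. 151. 288. 213.] xy [ 0.5816 -0.0204] axis deg 94.1 cost 164.0 2583.0
vial_red wrist 0.48 [390.  91. 456. 166.] xy [0.7378 0.0488] axis deg 177.3 cost 1407.0 3739.0
vial_blue wrist 0.88 [244.  62. 285. 128.] xy [0.5749 0.0619] axis deg 96.1 cost 94.0 2807.0
line/tray 0.75 [82.3, 45.6, 317.1, 334.5] 48918
line/tray 0.68 [81.1, 47.0, 314.8, 335.1] 49128
clock: 41.37
eef_pos: [0.4491, -0.2058, 0.1609]
ee_rot: [0.677, 0.736, 0.0, 0.0]
force: [1.1, 0.4, -0.6]
finger_gap: 0.0599
grasp_force: 0.0
clock: 42.2
eef_pos: [0.4498, -0.2049, 0.1607]
ee_rot: [0.677, 0.736, 0.0, 0.0]
force: [-0.5, 0.2, -0.5]
finger_gap: 0.06
grasp_force: 0.0
42.2 [ 0.44980958 -0.20486586  0.1606819 ] [-0.52  0.14  2.    0.    1.   -0.6 ]
vial_green wrist 0.81 [235. 145. 279. 210.] xy [ 0.4421 -0.2001] axis deg 95.4 cost 122.0 2592.0
line/tray 0.73 [210.3, 0.0, 442.7, 222.6] 46447
line/tray 0.56 [207.0, 0.0, 443.6, 217.9] 46282
42.4 [ 0.4497 -0.205   0.1607] y-heading 4.76 n.p 0.4308
```

```bash
python3 -m jog '0.14 -0.18 0 0 0.7;0.14 -0.18 0.6 0 0.7;0 0 1 0 0.7;0 0 1 0 0.7;0 0 1 0 0.7;0 0 1 0 0.7;0 0 1 0 0.7;0 0 1 0 0.7;0 0 0.5 0 0.7;0 0 0.3 0 0.7'
python3 -m jog '0 0 0 0 0.65;0 0 0 0 0.6;0 0 0 0 0.55;0 0 0 0 0.5;0 0 0 0 0.5;0 0 0 0 0.5;0 0 0 0 0.5;0 0 0 0 0.5;0 0 0 0 0.5;0 0 0 0 0.5'
python3 vial.py wrist w20.png vial_green; python3 m.py
```

```text
clock: 43.23
eef_pos: [0.4407, -0.1993, 0.0112]
ee_rot: [0.677, 0.736, -0.0, -0.002]
force: [-0.5, 0.6, 0.4]
finger_gap: 0.0596
grasp_force: 0.0
clock: 44.07
eef_pos: [0.4421, -0.2, 0.0127]
ee_rot: [0.677, 0.736, 0.0, 0.0]
force: [-0.3, 0.1, -0.6]
finger_gap: 0.0426
grasp_force: 0.0
44.0667 [ 0.44206733 -0.20002177  0.01270188] [-0.51  0.38  2.08 -0.    0.68 -0.6 ]
vial_green wrist 0.78 [227. 202. 308. 329.] xy [ 0.4441 -0.2012] axis deg 94.5 cost 363.0 9077.0
line/tray 0.9 [166.8, 1.2, 511.6, 321.6] 88695
line/tray 0.71 [168.9, 0.0, 511.0, 320.3] 88627
44.2667 [ 0.442  -0.2     0.0126] y-heading 4.76 n.p 0.4235
```

```bash
python3 -m jog '0 0.1 0 0 0.5;0 0.2 0 0 0.5;0 0.4 0 0 0.5;0 0.4 0 0 0.5;0 0.4 0 0 0.5;0 0.4 0 0 0.5;0 0.4 0 0 0.5;0 0.4 0 0 0.5;0 0.4 0 0 0.5;0 0.4 0 0 0.5'
python3 -m jog '0 0.4 0 0 0.5;0 0.4 0 0 0.5;0 0.4 0 0 0.5;0 0.4 0 0 0.5;0 0.4 0 0 0.5;0 0.4 0 0 0.5;0 0.35 0 0 0.5;0 0.3 0 0 0.5;0 0.25 0 0 0.5;0 0.2 0 0 0.5'
python3 -m jog '0 0.2 0 0 0.5;0 0.2 0 0 0.5;0 0.15 0 0 0.5;0 0.07 0 0 0.5;0 0.05 0 0 0.5;0 0 0 0 0.5;0 0 0 0 0.5;0 0 0 0 0.5;0 0 0 0 0.5;0 0 0 0 0.5'
python3 vial.py wrist w21.png vial_green; python3 m.py
```

```text
clock: 45.1
eef_pos: [0.5127, -0.1941, 0.0126]
ee_rot: [0.677, 0.736, 0.0, 0.0]
force: [0.4, 0.5, 0.5]
finger_gap: 0.0422
grasp_force: 0.0
clock: 45.93
eef_pos: [0.5822, -0.1884, 0.0127]
ee_rot: [0.677, 0.736, 0.0, 0.0]
force: [0.3, 0.2, 0.1]
finger_gap: 0.0428
grasp_force: 0.1
clock: 46.77
eef_pos: [0.5948, -0.1873, 0.0127]
ee_rot: [0.677, 0.736, -0.0, -0.0]
force: [0.6, -0.0, 0.3]
finger_gap: 0.0429
grasp_force: 0.0
46.7667 [ 0.59477178 -0.1873084   0.01265545] [-0.37  0.58  1.75 -0.    0.82 -0.46]
vial_green wrist 0.94 [226. 203. 312. 329.] xy [ 0.5971 -0.1882] axis deg 94.5 cost 259.0 9261.0
line/tray 0.59 [0.0, 1.6, 363.6, 318.6] 94451
line/tray 0.8 [0.0, 0.0, 363.0, 318.7] 93858
46.9667 [ 0.5949 -0.1873  0.0127] y-heading 4.75 n.p 0.5769
```

```bash
python3 -m jog '0 -0.05 0 0 0.5;0 0 0 0 0.5;0 0 0 0 0.55;0 0 0 0 0.6;0 0 0 0 0.7;0 0 0 0 0.7;0 0 -0.4 0 0.7;0 0 -1 0 0.7;0 0 -1 0 0.7;0 0 -1 0 0.7'
python3 -m jog '0 0 -1 0 0.7;0 0 -1 0 0.7;0 0 -1 0 0.7;0 0 -1 0 0.7;0.5 -0.5 -1 0 0.7;0.5 -0.5 -1 0 0.7;0.5 -0.5 -1 0 0.7;0.5 -0.5 0 0 0.7;0 0 0 0 0.7;0 0 0 0 0.7'
python3 -m jog '1 -0.2 0 0 0.7;1 -0.2 0 0 0.7;1 -0.2 0 0 0.7;1 -0.2 0 0 0.7;1 -0.2 0 0 0.7;0 0 0 0 0.7;0 0 0 0 0.7;0 0 0 0 0.7;0 0 0 0 0.7;0 0 0 0 0.7'
cat > fin.py <<'E'
from h import *; from vial import vials; import sys
im=img('wrist',sys.argv[1]); print(im['s']['clock'],im['s']['eef_pos'])
for n,q in vials(im,'wrist',['vial_red','vial_blue','vial_green']).items(): print(n,'off line mm',((np.array([.99642,.08455])@q[:2]-.578)*1e3).round(1))
b=cv2.resize(im['frame'],None,fx=1.5,fy=1.5,interpolation=cv2.INTER_CUBIC)
for c0,z,r in (((.454,.191),.048,.034),((.452,.3325),.055,.042)):
    for rr,h in ((r,.006),(.009,.036)):
        P=np.array([proj(im,np.array([c0[0]+rr*np.cos(t),c0[1]+rr*np.sin(t),z+h])) for t in np.linspace(0,6.283,80)])
        cv2.polylines(b,[np.round(P*1.5).astype(int)],True,(0,255,0),1)
cv2.imwrite('pics/b'+sys.argv[1],b[:,:,::-1])
E
python3 fin.py w22.png
```

```text
clock: 47.8
eef_pos: [0.5937, -0.1873, 0.0816]
ee_rot: [0.677, 0.736, -0.0, -0.0]
force: [0.7, 0.1, 0.4]
finger_gap: 0.06
grasp_force: 0.0
clock: 48.63
eef_pos: [0.5506, -0.1507, 0.2213]
ee_rot: [0.677, 0.736, 0.0, 0.001]
force: [0.5, -0.3, -0.6]
finger_gap: 0.0595
grasp_force: 0.0
clock: 49.47
eef_pos: [0.5229, -0.0538, 0.2205]
ee_rot: [0.678, 0.735, -0.0, 0.0]
force: [-0.4, 0.3, -0.5]
finger_gap: 0.0598
grasp_force: 0.0
49.4667 [ 0.52292634 -0.0538345   0.22050036]
vial_red wrist 0.56 [299. 116. 334. 172.] xy [ 0.5822 -0.021 ] axis deg 95.5 cost 69.0 1743.0
vial_blue wrist 0.88 [301.  46. 337. 100.] xy [0.5753 0.0619] axis deg 95.0 cost 64.0 1809.0
vial_green wrist 0.77 [293. 245. 322. 294.] xy [ 0.5922 -0.1865] axis deg 100.3 cost 304.0 1086.0
vial_red off line mm 0.3
vial_blue off line mm 0.5
vial_green off line mm -3.7
```

View pics/bw22.png

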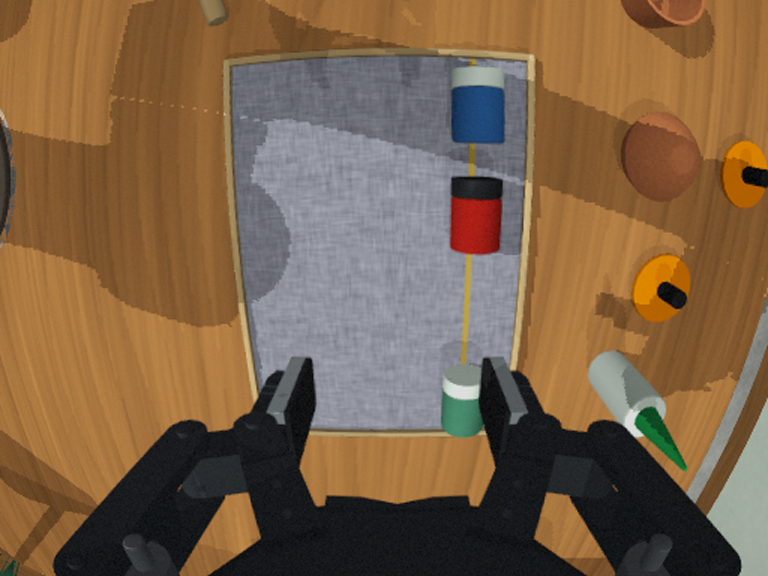

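Red and blue are on the line; green (462,400) is half hidden by a finger. Look from its side, then at the lids.

```bash
python3 -m jog '-1 0 0 0 0.7;-1 0 0 0 0.7;-1 0 0 0 0.7;-1 0 0 0 0.7;-1 0 0 0 0.7;-1 0 0 0 0.7;0 0 0 0 0.7;0 0 0 0 0.7;0 0 0 0 0.7;0 0 0 0 0.7'
python3 fin.py w23.png
python3 -m jog '1 -0.5 0 0 0.7;1 -0.5 0 0 0.7;1 -0.5 0 0 0.7;1 -0.5 0 0 0.7;1 -0.5 0 0 0.7;1 -0.5 0 0 0.7;1 0 0 0 0.7;1 0 0 0 0.7;1 0 0 0 0.7;1 0 0 0 0.7'
python3 -m jog '1 0 0 0 0.7;1 0 0 0 0.7;1 0 0 0 0.7;1 0 0 0 0.7;1 0 0 0 0.7;0 0 0 0 0.7;0 0 0 0 0.7;0 0 0 0 0.7;0 0 0 0 0.7;0 0 0 0 0.7'
python3 fin.py w24.png
```

```text
clock: 50.5
eef_pos: [0.5323, -0.1715, 0.2205]
ee_rot: [0.677, 0.736, 0.0, -0.0]
force: [-0.1, -0.1, 0.3]
finger_gap: 0.0594
grasp_force: 0.0
50.5 [ 0.53228463 -0.17154708  0.22051762]
vial_red wrist 0.59 [302.  15. 337.  65.] xy [ 0.5825 -0.0207] axis deg 94.7 cost 76.0 1788.0
vial_blue wrist 0.62 [297. 158. 332. 212.] xy [ 0.5963 -0.1882] axis deg 94.3 cost 104.0 1648.0
vial_green wrist 0.56 [298. 157. 335. 214.] xy [ 0.596  -0.1876] axis deg 94.2 cost 70.0 1713.0
vial_red off line mm 0.7
vial_blue off line mm 0.3
vial_green off line mm -0.0
clock: 51.53
eef_pos: [0.4558, 0.0232, 0.2209]
ee_rot: [0.677, 0.736, 0.0, 0.0]
force: [0.8, 0.3, -0.0]
finger_gap: 0.06
grasp_force: 0.0
clock: 52.37
eef_pos: [0.4479, 0.1208, 0.2207]
ee_rot: [0.678, 0.735, -0.0, 0.0]
force: [-0.0, -0.7, 0.0]
finger_gap: 0.0597
grasp_force: 0.0
52.3667 [0.44791019 0.12081966 0.22065815]
vial_red wrist 0.58 [351. 248. 368. 275.] xy [ 0.601  -0.0152] axis deg 138.5 cost 1001.0 243.0
vial_blue wrist 0.56 [343. 194. 377. 246.] xy [0.575  0.0621] axis deg 96.2 cost 92.0 1429.0
vial_red off line mm 19.6
vial_blue off line mm 0.2
```

View pics/bw24.png

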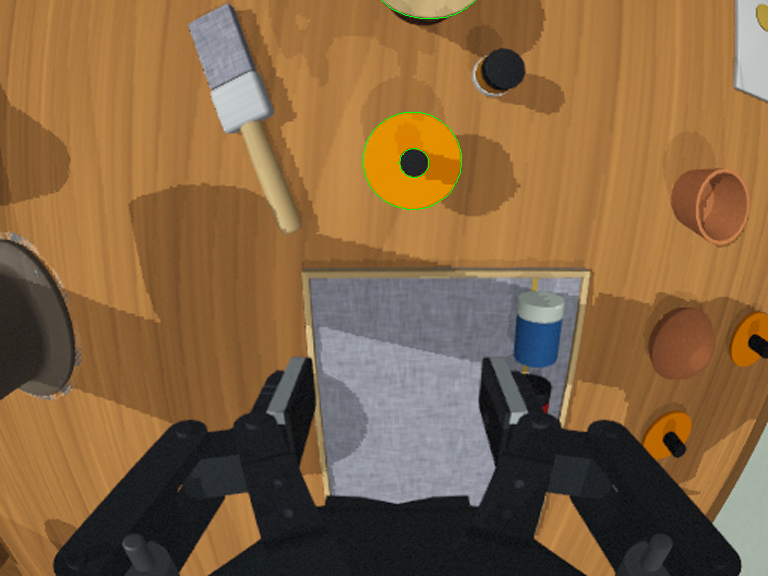

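All three vials are within 1 mm of the line. The orange lid matches its level prediction at (412,160), and the visible edge of the pale lid matches too. Handing in.

```bash
python3 -c "
from workcell import manip; print(manip.close_job())"
```

```text
the job is handed in; nothing more can be done
None
```

The job is handed in: both lids sit level and fully down on their cups, and the red, blue and green vials (yellow was absent) lie along the brass line, centred on it to within about 1 mm by the wrist camera.

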